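# Snap the sprung roller back into the bench roller rest

## Task

Take the metal roller out of its wooden cradle and fit it into the roller rest: put its spring-loaded end (red band, brass stub) into the cup in the red cheek, press the spring in, bring the plain end down in front of the brass plate until it finds the plate's hole, and let the spring push it home so that both ends sit in their holes; then let go. Never load the rest with more than about 25 N, and leave the tape, screwdriver, yellow tub and stacked tiles where they are.

Things in the scene. Friction and masses are not known exactly. Their poses are not given: they have to be found in the camera images.
- roller_mid (a point): Centre of the loose roller, on its axis, half-way along the barrel: an aluminium cylinder 32 mm in diameter, 150 mm long, 0.2 to 0.45 kg, lying level in the cradle, axis 45 mm above the bench. y axis: along the roller to its sprung end (red band). The barrel's middle is free for a grasp from above, a finger either side. Both end stubs are round, 10 mm in diameter, on the axis.
- sprung_tip (a point): Tip of the brass, ball-nosed, spring-loaded stub at the red-banded end: 115 mm from the roller's centre (40 mm past the barrel's end) when free, and it moves into the barrel as the stub is pressed in.
- fixed_tip (a point): Tip of the plain dark steel stub at the other end, which does not move in the barrel: 89 mm from the roller's centre, 14 mm past the barrel's end; flat-ended.
- stub (a joint): How far the brass stub is pressed into the barrel: 0 free, 0.024 m at its hard stop. The spring pushes back with 3 N at once and 0.3 N more for each mm (10.2 N at the stop); a damper adds about 0.5 N for each 10 mm/s, so it springs out softly. With the roller seated it stays pressed in about 8 mm.
- rest: Roller rest, fixed: plywood base 90 x 250 x 12 mm, two upright cheeks 60 mm wide (along x), rising to 93 mm (red) and 97 mm above the bench. Origin under the base's centre at bench level; y axis from the brass plate's side to the red cheek's side. The inner faces of red cheek and brass plate lie at y = +88 and y = -88 mm. The seated roller lies between them along y at x = 0.
- cup_a (a point): Centre of the mouth of the blind cup in the red cheek (75 mm above the bench): 15 mm in diameter, 10 mm deep, opening towards -y of the rest. Takes the sprung stub; wide enough to enter it with the roller tilted by up to 0.3 rad, plain end up.
- face_b (a point): Point on the brass plate's inner face, 75 mm above the bench, opposite cup_a. The plate's hole (rectangular, 16 mm wide, 12.5 mm high, 10 mm deep to wood behind, open to +y of the rest) is centred sideways on it but up to 10 mm above or below it: the plate slides for levelling, its height is NOT measured; find it by sight or feel. Plate: 36 mm wide, from 29 mm below its hole to 23 mm above.
- cradle: Wooden cradle fixed to the bench that holds the roller at the start: base 75 x 170 x 12 mm with two V-shaped saddles 58 mm either side of its middle, up to 41 mm high. Origin under its centre, y axis along the roller.
- tape: Roll of tape lying flat, 100 mm across, 25 mm high; origin under its centre. To be left alone.
- driver: Screwdriver lying on the bench, handle black. To be left alone.
- tub: Yellow plastic tub 66 mm across, 75 mm high, standing; origin under its centre. To be left alone.
- tiles: Stack of small wooden sample tiles, 60 x 45 x 32 mm; origin under its centre. To be left alone.
Mind the look-alikes: they are no part of the job. Several things look just like the cradle: the one meant starts farthest to the robot's right.

How it is judged:
On the way, in this order (a step that is already met when the one before it is completed fails the run):
1. the roller is lifted clear of its cradle (height (world z) of roller_mid above 0.07 m and contact force between roller and cradle below 0.01 N), for 0.1 s.
2. the brass stub is in the red cheek's cup and pressed in by more than 12 mm (value of joint stub above 0.012 m and distance between sprung_tip and cup_a below 0.02 m), for 0.1 s.
At the end, for the whole second after the job is handed in: The brass stub's tip is at least 5 mm inside the cup of the red cheek and the plain stub's tip at least 6.5 mm inside the hole of the brass plate, the stub held pressed in by more than 4 mm, the roller released and at rest in the rest (x of sprung_tip in the frame of rest between -0.005 and 0.005 m and z of sprung_tip in the frame of rest between 0.069 and 0.081 m and y of sprung_tip in the frame of rest above 0.093 m and x of fixed_tip in the frame of rest between -0.005 and 0.005 m and z of fixed_tip in the frame of rest between 0.06 and 0.09 m and y of fixed_tip in the frame of rest below -0.0945 m and value of joint stub above 0.004 m and linear speed of roller below 0.02 m/s and angular speed of roller below 0.5 rad/s); the robot touches nothing.
It fails at once if the roller loads the rest with more than 25 N (contact force between roller and rest above 25 N).
It fails at once if the robot presses on the rest with more than 25 N (contact force between any of the fingers, the arm and rest above 25 N).
It fails at once if the tape, screwdriver, tub or stack of tiles is moved by more than 20 mm (distance of any of tape, driver, tub, tiles from where it was at the start of the episode above 0.02 m).
It also fails if it takes over 64 s, if anything falls off the work surface, if the arm or the gripper's body presses on something with over 40 N, if the wrist force passes 120 N, or if a joint passes its speed limit or range.

## Robot

A 6-joint arm with a two-finger parallel gripper is mounted at the origin on the work surface. World frame = base frame: x ahead of the robot, y to its left, z up, the work surface at z = 0. Lengths are in m, angles in rad, forces in N, time in s.
With the tool pointing down it reaches from about 0.35 to 0.975 m from the base axis. Payload 4.9 kg.
Tool frame: the origin (TCP) lies between the finger pads; the fingertips stand 8 mm ahead of it and the grasp point (between the pads) lies 11 mm behind it; z points along the fingers, y is the direction in which the jaws open and shut (so a half turn about z gives the same grasp; the last joint's range is limited). The gripper opens to 85 mm and grips with 20 to 120 N. Pads are 22 mm wide; open, the fingers measure 114 mm over their backs; the gripper's body (76 mm by 85 mm) begins 54 mm behind the grasp point. The pads swing forward as they close: fully open they stand 13 mm farther back than shut.
Start: joints at [-1.431, 0.053, 1.613, -0, 1.476, -0.119], TCP at [0.16, -0.604, 0.239] pointing down, gripper open.
Joint ranges: [-3.01, 3.01], [-1.01, 2.22], [0.06, 2.58], [-1.02, 4.17], [0.09, 2.62], [-3.14, 3.14]. Speed limits (rad/s): [2.57, 2.57, 3.14, 3.14, 3.14, 3.14].

## Interface

Orientations are given as a unit quaternion [x, y, z, w].
In Python, from station import arm gives the robot as it stands.
- The arm moves only by the shell command python3 -m jog 'ROWS' [FORCE]. ROWS is JSON, a list of rows, each a list of 7 numbers: the shift along the world's x, y, z in mm, then the turn, a rotation vector about the world's x, y, z in degrees, then the finger opening in mm, from 0 to 85.4. In form: [[tx, ty, tz, wx, wy, wz, hand], ...]. A call has 1 to 10 rows; each row shifts and turns the commanded pose from where the row before left it; what a row does not reach is not made up. A row lasts 1/8 s, in which the tool goes at most 62.5 mm and 10.7 degrees, less where a joint would pass 70% of its speed; a pose out of reach is approached as far as the arm can. A call is refused whole if a number of a shift passes 62.5 or a number of a turn 10.7, either way. A call with a gripper value outside its range is refused whole. The fingers move at their own pace and stop on an object; FORCE is the grip in N (left out, the last holds). Time passes only in rows, so rows that do not move let the fingers close. It gives the time, the measured TCP pose, the force and the opening at its end, in the units of the state.
- arm.state(): the state, without advancing time (a new reading comes with each control period).
- arm.get_image(name): name is "scene" or "side" or "wrist"; returns a dict with "color" (420x560x3 uint8, red, green, blue), "z_map" (420x560 float32, m along the optical axis (not along the pixel's ray), 0 where there is no reading), "fovy" (degrees; the focal length in pixels is half the picture's height over the tangent of half this angle, whatever the lens; pixels are square), "cx", "cy" (the principal point, pixels), "k1" (the pictures are not rectified: a ray, as slopes to the right and down, at radius r is drawn at 1 + k1 r^2 times it, then the intrinsics apply), "position" and "attitude" of the camera in the world. Camera axes: x right, y down, z forward; pixel columns grow to the right and rows downward; lengths in m; the calibration is good to about 2 mm. A picture is of the moment at which its call begins.
- arm.job_done(): hands the job in, once; it reports no verdict.
Trained networks look in the newest picture that a camera, given by its name, has taken for a name from the list of things; names that differ only in an ending like _2 or _b are one class to them, and where a whole thing is asked for, a point or a joint stands for the part that bears it (a point fixed in the world has none). Each returns a list of dicts, best first, with "conf" (0 to 1); they miss things now and then, are a little off and sometimes report something else, mostly with a low value. They report only what shows in the picture. A call takes as long as a camera call. They do not tell look-alikes from the thing itself.
- arm.look_for(camera, label): "location" ([row, column] as shares, 0 to 1, of the picture: columns of its width, rows of its height, amid what is visible of it).
- arm.masks_of(camera, label): "region" (420x560 bool, what is visible of it) and "location" ([row, column] as shares, 0 to 1, of the picture: columns of its width, rows of its height, amid what is visible of it).
- arm.tip_of(camera, label): "location" ([row, column] as shares, 0 to 1, of the picture: columns of its width, rows of its height: a listed point, or the origin of a listed thing).
The state is a dict: "time": time; "qpos": joint angles; "dq": joint speeds; "joint_torque": joint torques, N m; "tool_pos": TCP position; "eef_rot": TCP orientation; "force": force on the tool from outside, world axes, zero at the start; "torque": the same for the moment, N m; "gripper_width": finger opening in m.
Only numpy, scipy, OpenCV 4.12 (cv2) and the standard library are available. Lean on these libraries where they do the work, as an engineer would, in place of code of your own. Each camera call takes 0.05 s, during which the arm holds its last target.

## Working session

There is one attempt and no reset: what is moved stays moved. The work goes in short steps, Python scripts to look and compute and a shell command to move; the robot and the scene stay as the last step left them, time stands still between calls to the robot, and variables do not carry over. Pictures are saved under pics/ and viewed, and the job is handed in when it is done.

```bash
mkdir -p pics; ls; cat > h.py <<'E'
import numpy as np, cv2
from station import arm
from scipy.spatial.transform import Rotation as R
def f(im): return 210/np.tan(np.radians(im['fovy'])/2)
def Rm(im):
    a=np.array(im['attitude'],float)
    return R.from_quat(a).as_matrix() if a.size==4 else a.reshape(3,3)
def ray(im,u,v):
    F=f(im); d=np.array([(u-im['cx'])/F,(v-im['cy'])/F]); s=d.copy()
    for _ in range(20): s=d/(1+im['k1']*(s@s))
    return Rm(im)@np.array([s[0],s[1],1.])
def px2w(im,u,v,z=None):
    r=ray(im,u,v); p=np.array(im['position'])
    if z is None:
        return p+r*im['z_map'][int(round(v)),int(round(u))]
    return p+r*(z-p[2])/r[2]
def w2px(im,P):
    c=Rm(im).T@(np.array(P)-np.array(im['position'])); s=c[:2]/c[2]; s=s*(1+im['k1']*(s@s))
    return s*f(im)+np.array([im['cx'],im['cy']])
def save(im,name,crop=None,sc=1):
    c=im['color'][:,:,::-1]
    if crop: c=c[crop[1]:crop[3],crop[0]:crop[2]]
    c=cv2.resize(np.ascontiguousarray(c),None,fx=sc,fy=sc,interpolation=cv2.INTER_CUBIC)
    cv2.imwrite('pics/'+name,c)
E
python3 - <<'E'
from h import *
for n in ['scene','side','wrist']:
    im=arm.get_image(n); save(im,n+'0.png'); print(n,im['position'],im['attitude'],im['fovy'],im['cx'],im['cy'],im['k1'])
    np.save(n+'0.npy',im,allow_pickle=True)
    for l in ['roller_mid','sprung_tip','fixed_tip','cup_a','face_b','rest','cradle','tape','driver','tub','tiles']:
        for d in arm.tip_of(n,l):
            r,c=d['location'];print(l,round(d['conf'],2),round(c*560),round(r*420), end=' | ')
    print()
E
```

```text
pics
scene [1.37630692 0.03829537 0.69862057] [ 0.62413985  0.6342075  -0.32879876 -0.31642009] 49.42658850656556 284.7759945624479 215.04709150417014 -0.061272214975290666
roller_mid 0.78 178 228 | sprung_tip 0.59 220 239 | fixed_tip 0.68 146 222 | fixed_tip 0.46 177 228 | fixed_tip 0.34 373 303 | cup_a 0.57 421 222 | face_b 0.94 346 212 | rest 0.67 380 241 | cradle 0.83 351 192 | cradle 0.74 180 246 | cradle 0.6 222 196 | tape 0.95 293 311 | driver 0.57 199 308 | tub 0.55 274 219 | tiles 0.64 372 305 | 
side [0.31742039 0.67643971 0.85323283] [-0.14160061  0.92708411 -0.34444212  0.0427076 ] 50.50177037975308 279.5565438026457 209.75526289964742 -0.01721749614860094
roller_mid 0.9 299 139 | sprung_tip 0.56 273 166 | sprung_tip 0.49 319 126 | fixed_tip 0.57 317 127 | fixed_tip 0.53 188 209 | cup_a 0.7 220 320 | face_b 0.57 268 254 | rest 0.86 246 303 | rest 0.73 219 158 | cradle 0.8 373 189 | cradle 0.73 298 155 | cradle 0.64 348 308 | tape 0.58 193 209 | tape 0.48 245 304 | driver 0.56 221 157 | tub 0.68 313 223 | tiles 0.6 169 261 | 
wrist [ 0.22525958 -0.58594671  0.37513   ] [ 0.78488586 -0.60434022 -0.0828426   0.10892289] 67.0228451151339 279.2114110024228 210.47102498455683 -0.06750817119371803
```

View pics/scene0.png

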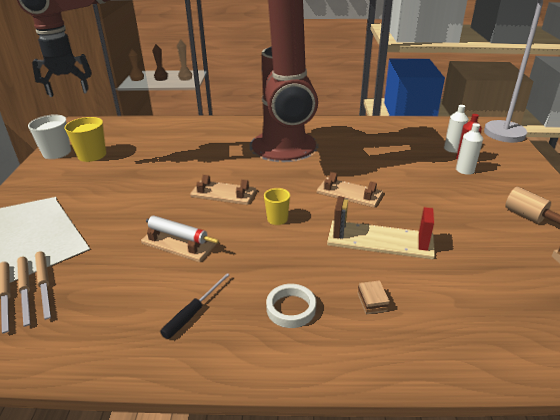

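View pics/side0.png

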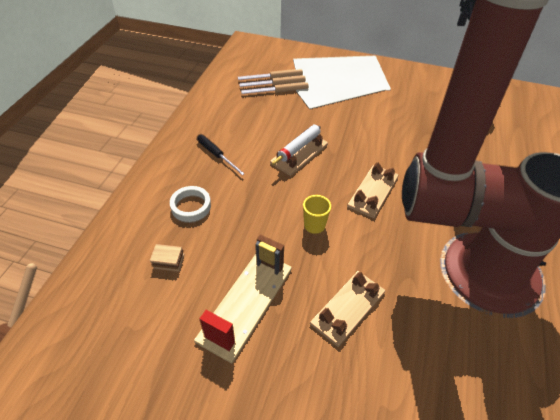

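```bash
python3 - <<'E'
from h import *
S=np.load('scene0.npy',allow_pickle=True).item();D=np.load('side0.npy',allow_pickle=True).item()
def p(im,l,u,v,z): print(l,np.round(px2w(im,u,v,z),4),np.round(px2w(im,u,v),4))
for l,u,v,z in [('mid',178,228,.045),('spr',220,239,.045),('fix',146,222,.045),('cup',421,222,.075),('face',346,212,.075),('rest',380,241,0),('cr',180,246,0),('cr2',351,192,0),('cr3',222,196,0)]:p(S,l,u,v,z)
print()
for l,u,v,z in [('mid',299,139,.045),('spr',273,166,.045),('fix',317,127,.045),('cup',220,320,.075),('face',268,254,.075),('rest',246,303,0),('cr',298,155,0),('cr2',373,189,0),('cr3',348,308,0)]:p(D,l,u,v,z)
save(S,'scene0c.png',(120,170,460,330),2.3)
save(D,'side0c.png',(130,90,410,380),2)
E
```

```text
mid [ 0.5218 -0.2392  0.045 ] [ 0.539  -0.2337  0.0581]
spr [ 0.5624 -0.1332  0.045 ] [ 0.5035 -0.1456 -0.0023]
fix [ 0.4987 -0.3229  0.045 ] [ 0.4944 -0.3247  0.0418]
cup [0.5336 0.328  0.075 ] [0.5018 0.3389 0.0515]
face [0.4953 0.1591 0.075 ] [0.4816 0.1609 0.0653]
rest [0.5106 0.2456 0.    ] [0.524  0.2424 0.0108]
cr [ 0.5344 -0.2383  0.    ] [ 0.5492 -0.2335  0.0123]
cr2 [0.2916 0.1963 0.    ] [0.3085 0.1939 0.0109]
cr3 [ 0.3146 -0.1655  0.    ] [ 0.3304 -0.1625  0.0104]

mid [ 0.5297 -0.2545  0.045 ] [ 0.5259 -0.2376  0.0597]
spr [ 0.5658 -0.1294  0.045 ] [ 5.798e-01 -1.747e-01 -5.000e-04]
fix [ 0.4947 -0.3211  0.045 ] [ 0.492  -0.3059  0.0573]
cup [0.5257 0.3321 0.075 ] [0.5213 0.3395 0.0917]
face [0.4859 0.1598 0.075 ] [0.4875 0.1547 0.0673]
rest [0.5077 0.2454 0.    ] [0.5049 0.2518 0.0126]
cr [ 0.526  -0.2388  0.    ] [ 0.5231 -0.2263  0.0117]
cr2 [ 0.3018 -0.173   0.    ] [ 0.302  -0.1618  0.0112]
cr3 [0.2966 0.1912 0.    ] [0.2968 0.1966 0.0095]
```

Three things look like the cradle: scene px (180,246) at y≈-0.24, (222,196) at y≈-0.165 and (351,192) at y≈+0.19. The first is farthest to the robot's right and holds the roller, so it is the one meant. I'll confirm it in a crop.

View pics/scene0c.png

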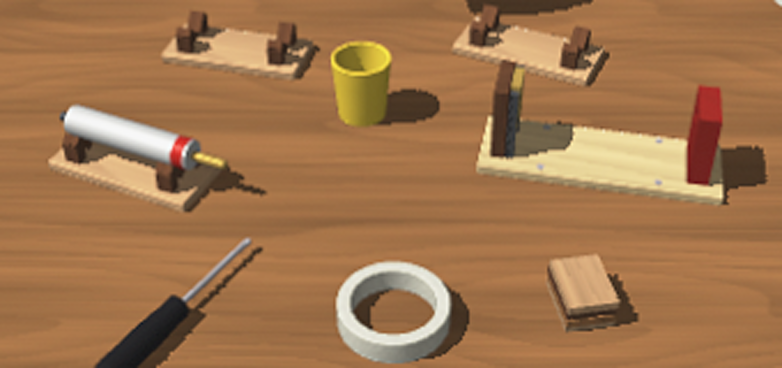

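View pics/side0c.png

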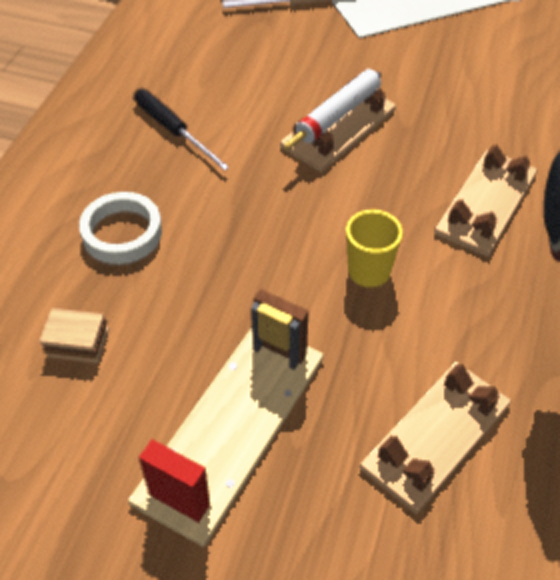

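```bash
cat > fit.py <<'E'
from h import *
def cloud(im):
    F=f(im); v,u=np.mgrid[0:420,0:560]; d=np.stack([(u-im['cx'])/F,(v-im['cy'])/F],-1); s=d.copy()
    for _ in range(15): s=d/(1+im['k1']*(s**2).sum(-1,keepdims=True))
    r=np.concatenate([s,np.ones(s.shape[:2]+(1,))],-1)@Rm(im).T
    return np.array(im['position'])+r*im['z_map'][...,None]
E
python3 - <<'E'
from fit import *
from scipy.optimize import least_squares
S=np.load('scene0.npy',allow_pickle=True).item();D=np.load('side0.npy',allow_pickle=True).item()
for im in (S,D):
    C=cloud(im); print('bench z',np.median(C[...,2][np.abs(C[...,2])<.006]))
    col=im['color'].astype(int)
    # roller: near nominal
    m=(C[...,2]>.046)&(C[...,2]<.07)&(np.hypot(C[...,0]-.527,C[...,1]+.24)<.1)
    P=C[m]; 
    def res(q):
        a=np.array([np.cos(q[2])*0+np.sin(q[2]),np.cos(q[2]),0]); c=np.array([q[0],-.24,q[1]])
        w=P-c; w=w-np.outer(w@a,a); return np.linalg.norm(w,axis=1)-.016
    o=least_squares(res,[.527,.045,.3],loss='soft_l1',f_scale=.002)
    a=np.array([np.sin(o.x[2]),np.cos(o.x[2]),0]);t=(P-np.array([o.x[0],-.24,o.x[1]]))@a
    k=np.abs(res(o.x))<.003
    t=t[k];print(o.x,np.degrees(o.x[2]),k.sum(),np.percentile(t,[0,1,50,99,100]),'mid',o.x[0]+a[0]*(t.min()+t.max())/2,-.24+a[1]*(t.min()+t.max())/2)
    # red cheek
    m=(col[...,0]>120)&(col[...,1]<50)&(C[...,2]>.02)&(np.hypot(C[...,0]-.53,C[...,1]-.335)<.07)
    P=C[m];print('red',m.sum(),np.percentile(P,[1,50,99],axis=0).round(4).tolist())
    top=P[P[:,2]>.088]; print('redtop',top.mean(0),len(top)); 
    if len(top)>5:
        rect=cv2.minAreaRect(top[:,:2].astype(np.float32)*1000);print(rect)
    m=(C[...,2]>.008)&(C[...,2]<.016)&(np.hypot(C[...,0]-.51,C[...,1]-.245)<.15)
    m=cv2.morphologyEx(m.astype(np.uint8),cv2.MORPH_OPEN,np.ones((3,3)))>0
    P=C[m]; print('base',cv2.minAreaRect(P[:,:2].astype(np.float32)*1000))
    m=(C[...,2]>.085)&(np.hypot(C[...,0]-.485,C[...,1]-.155)<.06);P=C[m];print('brown',m.sum(),P.mean(0),P[:,2].max(),cv2.minAreaRect(P[:,:2].astype(np.float32)*1000))
E
```

```text
bench z -0.0007000077690411666
[0.52625062 0.04287371 0.40436954] 23.16866784595285 542 [-0.07655673 -0.07457304  0.0014182   0.07212562  0.07364725] mid 0.5256782672824609 -0.24133741592921942
red 189 [[0.4996, 0.3264, 0.0228], [0.5283, 0.3387, 0.0908], [0.5564, 0.355, 0.0936]]
redtop [0.53021621 0.34145495 0.09126783] 145
((528.2691040039062, 342.28515625), (22.39628028869629, 59.044097900390625), 77.88671875)
base ((508.6576232910156, 246.12271118164062), (249.48553466796875, 93.8285903930664), 78.47309875488281)
brown 183 [0.49442152 0.14565025 0.09395139] 0.09780831574236526 ((489.1137390136719, 146.83656311035156), (26.420555114746094, 61.715763092041016), 78.6676025390625)
bench z -0.0002523260285822171
[0.52679998 0.04477329 0.40948587] 23.461812225603655 421 [-0.07538831 -0.07393043  0.00384024  0.07323496  0.07473185] mid 0.526669301966325 -0.24030109477467462
red 33 [[0.498, 0.3434, 0.0881], [0.5226, 0.3535, 0.0914], [0.5543, 0.359, 0.0953]]
redtop [0.52170727 0.35314559 0.09154983] 32
((525.7434692382812, 353.749267578125), (57.45988845825195, 15.221404075622559), 5.634658336639404)
base ((507.9368896484375, 247.48794555664062), (250.35899353027344, 90.71045684814453), 78.17919921875)
brown 351 [0.48694436 0.15032412 0.09476829] 0.10035837811157056 ((487.4137268066406, 148.3084716796875), (28.17238998413086, 59.169097900390625), 79.2423324584961)
```

The crops confirm it: the roller lies in the rightmost cradle with its red band towards +y. Rest: red cheek at +y, brass plate at -y. Next I measure the plate's top edge, since the hole sits 23 mm below it.

```bash
python3 - <<'E'
from fit import *
S=np.load('scene0.npy',allow_pickle=True).item();D=np.load('side0.npy',allow_pickle=True).item()
save(D,'plate.png',(245,225,305,285),10)
C=cloud(D);col=D['color'].astype(int)
O=np.array([.508,.247]);y=np.array([.203,.979]);x=np.array([.979,-.203])
m=(col[...,0]>120)&(col[...,1]>100)&(col[...,2]<80)
m[:,:245]=0;m[:,300:]=0;m[:230]=0;m[285:]=0
for v in range(236,276):
    us=np.where(m[v])[0]
    if len(us): 
        P=np.median(C[v,us],axis=0); print(v,us.min(),us.max(),np.round([(P[:2]-O)@x,(P[:2]-O)@y,P[2]],4))
s=arm.state();print(s['eef_rot'],s['tool_pos'],s['force'],s['time'])
W=np.load('wrist0.npy',allow_pickle=True).item()
Rt=R.from_quat(s['eef_rot']).as_matrix();print(Rt.round(3));print('cam in tool',Rt.T@(W['position']-np.array(s['tool_pos'])),(Rt.T@Rm(W)).round(3))
E
```

```text
236 245 265 [ 0.0604 -0.1667 -0.0008]
237 257 283 [ 0.0291 -0.1748  0.0024]
238 256 299 [ 0.0112 -0.114   0.0949]
239 256 298 [ 0.0089 -0.1417  0.0478]
240 256 299 [ 0.0114 -0.1754  0.0008]
241 261 299 [-0.0064 -0.1116  0.0948]
242 265 299 [ 0.0026 -0.1786  0.0024]
243 266 298 [-0.007  -0.1461  0.0491]
244 254 298 [-0.0109 -0.1364  0.0468]
245 254 298 [ 0.0022 -0.177   0.0005]
246 253 299 [-0.0026 -0.1523  0.    ]
247 252 299 [ 0.0207 -0.1446  0.    ]
248 252 299 [ 0.0033 -0.1447  0.0015]
249 249 299 [ 0.0036 -0.1541  0.0011]
250 251 299 [-0.0079 -0.1422  0.0006]
251 250 299 [ 1.00e-04 -1.38e-01  1.30e-03]
252 249 299 [ 0.0532 -0.1238  0.0008]
253 249 298 [ 0.0495 -0.1224  0.0006]
254 249 297 [-0.0145 -0.1332 -0.001 ]
255 249 297 [ 5.250e-02 -1.152e-01 -1.000e-04]
256 248 297 [-0.021  -0.1533 -0.001 ]
257 247 297 [ 0.0114 -0.1331 -0.0006]
258 247 296 [-0.0318 -0.1521  0.0002]
259 246 296 [ 0.008  -0.1272  0.0021]
260 245 297 [-3.440e-02 -1.479e-01 -1.000e-04]
261 245 296 [-0.0363 -0.1443 -0.0003]
262 246 295 [-0.0382 -0.1434 -0.0011]
263 245 299 [-3.510e-02 -1.392e-01  1.000e-04]
264 245 297 [-0.0107 -0.1174  0.0006]
265 245 299 [-0.0436 -0.138  -0.0007]
266 293 299 [-0.0459 -0.1375 -0.0027]
267 258 299 [ 0.0009 -0.0982  0.0104]
268 270 299 [-0.0312 -0.1177  0.0043]
269 264 299 [-0.0434 -0.126   0.001 ]
270 262 299 [-0.0456 -0.1242  0.0003]
271 260 299 [-0.0494 -0.1218  0.0012]
272 259 299 [-0.0518 -0.1195  0.0035]
273 258 299 [-0.0554 -0.1201 -0.0003]
274 274 299 [-0.0537 -0.116  -0.001 ]
275 257 299 [-0.0635 -0.113   0.0006]
[9.91638519e-01 1.29046684e-01 3.23654748e-06 2.60896840e-05] [ 0.15994682 -0.60416638  0.23931551] [ 0.82812128 -0.23106026 -0.02040742] 1.8
[[ 0.967  0.256  0.   ]
 [ 0.256 -0.967 -0.   ]
 [-0.     0.    -1.   ]]
cam in tool [ 0.06780046 -0.00088986 -0.13581455] [[-0.    -0.963 -0.271]
 [ 1.    -0.001  0.001]
 [-0.002 -0.271  0.963]]
```

View pics/plate.png

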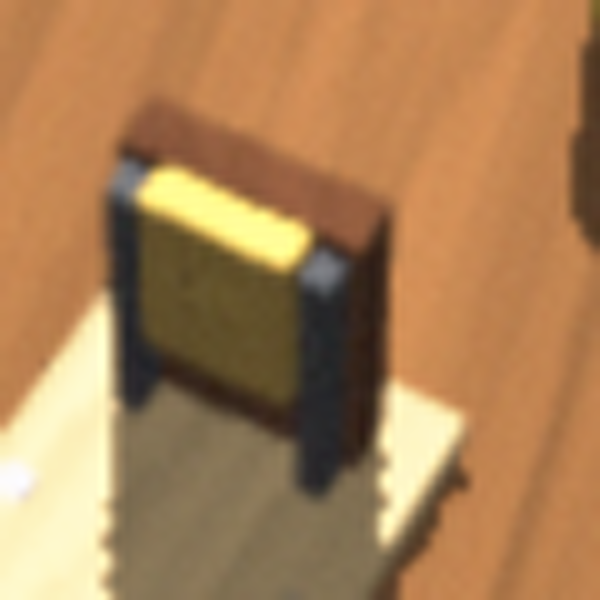

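```bash
python3 - <<'E'
from h import *
D=np.load('side0.npy',allow_pickle=True).item()
O=np.array([.508,.247]);y=np.array([.203,.979]);x=np.array([.979,-.203])
p=np.array(D['position'])
for n,u,v in [('top',266.3,248.6),('bot',267,263.3)]:
    r=ray(D,u,v); t=(-.088-(p[:2]-O)@y)/(r[:2]@y); P=p+t*r; print(n,(P[:2]-O)@x,P[2])
E
python3 -m jog '[[32.5,44,0,0,0,8,85],[32.5,44,0,0,0,8,85],[32.5,44,0,0,0,8,85],[32.5,44,0,0,0,8,85],[32.5,44,0,0,0,8,85],[32.5,44,0,0,0,8,85],[32.5,44,0,0,0,8,85],[32.5,44,0,0,0,7.5,85]]'
```

```text
top -0.0009883698632006887 0.0947957011100441
bot -0.0024773893407301264 0.041033525116124125
time: 2.8
tool_pos: [0.4208, -0.2507, 0.2396]
eef_rot: [0.774, 0.633, 0.0, 0.001]
force: [0.4, -0.6, -0.2]
gripper_width: 0.0848
```

```bash
python3 -m jog '[[9.5,55,-9,-4.3,0.9,0,85],[9.5,55,-9,-4.3,0.9,0,85],[9.5,55,-9,-4.3,0.9,0,85],[9.5,55,-9,-4.3,0.9,0,85],[9.5,55,-9,-4.3,0.9,0,85],[9.5,55,-9,-4.3,0.9,0,85],[9.5,55,-9,-4.3,0.9,0,85],[9.5,55,-9,-4.3,0.9,0,85],[0,0,0,0,0,0,85]]'
python3 - <<'E'
from h import *
im=arm.get_image('wrist');save(im,'w1.png');np.save('w1.npy',im,allow_pickle=True)
for l in ['face_b','cup_a','rest']:
    for d in arm.tip_of('wrist',l): print(l,d['conf'],d['location'][1]*560,d['location'][0]*420)
E
```

```text
time: 3.92
tool_pos: [0.4953, 0.1913, 0.1638]
eef_rot: [0.737, 0.604, -0.237, 0.19]
force: [0.3, 0.0, 0.8]
gripper_width: 0.0849
face_b 0.81 279.608 183.708
rest 0.76 285.37600000000003 9.114
```

View pics/w1.png

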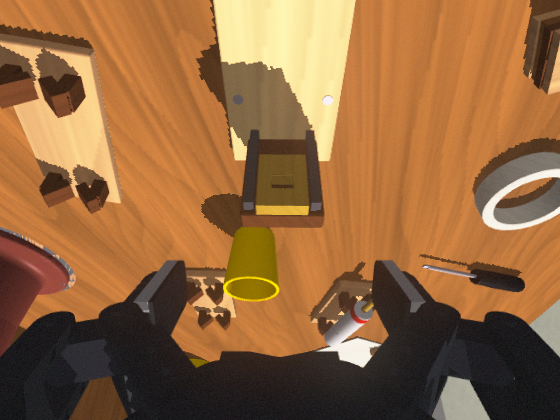

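```bash
python3 - <<'E'
from fit import *
im=np.load('w1.npy',allow_pickle=True).item()
save(im,'w1c.png',(230,120,340,230),7)
O=np.array([.508,.247]);y=np.array([.203,.979]);x=np.array([.979,-.203])
C=cloud(im)
for v in range(140,216,3):
    P=C[v,283]; Q=C[v,262]; print(v,np.round([(P[:2]-O)@x,(P[:2]-O)@y,P[2]],4),np.round([(Q[:2]-O)@x,(Q[:2]-O)@y,Q[2]],4))
E
```

```text
140 [ 0.0003 -0.0967  0.017 ] [-0.0178 -0.0971  0.0167]
143 [ 0.0003 -0.097   0.0206] [-0.0177 -0.0973  0.0205]
146 [ 0.0003 -0.0973  0.0242] [-0.0175 -0.0969  0.0249]
149 [ 0.0003 -0.0972  0.0282] [-0.0173 -0.0964  0.0294]
152 [ 0.0003 -0.0967  0.0327] [-0.0172 -0.0972  0.0322]
155 [ 0.0001 -0.0866  0.0479] [-0.0162 -0.0871  0.0476]
158 [ 0.0001 -0.0869  0.051 ] [-0.0161 -0.0876  0.0505]
161 [ 0.0001 -0.0879  0.0534] [-0.016  -0.088   0.0534]
164 [ 0.0001 -0.0871  0.0575] [-0.0157 -0.0867  0.0582]
167 [ 0.0001 -0.0877  0.0602] [-0.0156 -0.0869  0.0613]
170 [ 0.0001 -0.0867  0.0646] [-0.0155 -0.0874  0.0639]
173 [ 0.0001 -0.0861  0.0683] [-0.0153 -0.0867  0.0679]
176 [ 0.0001 -0.0884  0.0691] [-0.0153 -0.0874  0.0702]
179 [ 0.0002 -0.0921  0.0685] [-0.0151 -0.0868  0.0739]
182 [ 0.0002 -0.0949  0.0689] [-0.0151 -0.0881  0.0756]
185 [ 0.0002 -0.0974  0.0696] [-0.0149 -0.087   0.0797]
188 [ 0.0001 -0.0874  0.082 ] [-0.0147 -0.087   0.0826]
191 [ 0.0001 -0.0871  0.0851] [-0.0147 -0.0883  0.0843]
194 [ 0.0001 -0.0864  0.0886] [-0.0145 -0.0874  0.0879]
197 [ 0.     -0.086   0.0917] [-0.0144 -0.0873  0.0907]
200 [ 0.0001 -0.0867  0.0939] [-0.0143 -0.0874  0.0934]
203 [ 0.0001 -0.087   0.0963] [-0.0142 -0.0871  0.0963]
206 [ 0.0001 -0.0883  0.0979] [-0.0141 -0.0875  0.0987]
209 [ 0.0001 -0.0917  0.0977] [-0.0143 -0.0915  0.098 ]
212 [ 0.0002 -0.0945  0.0981] [-0.0143 -0.0929  0.0995]
215 [ 0.0002 -0.0987  0.0974] [-0.0145 -0.0975  0.0985]
```

View pics/w1c.png

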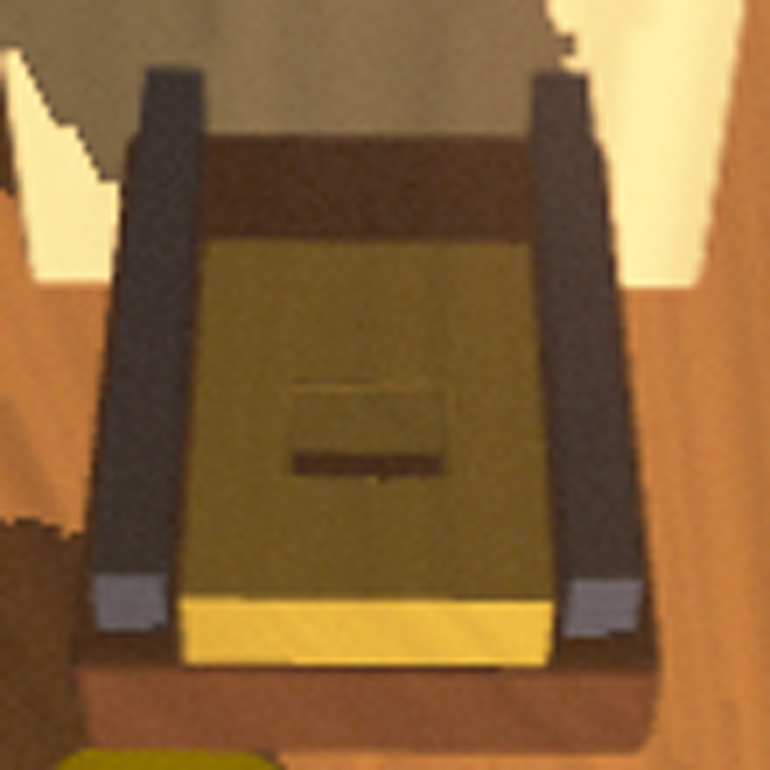

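```bash
python3 - <<'E'
from fit import *
O=np.array([.508,.247]);y=np.array([.203,.979]);x=np.array([.979,-.203])
for n in ['w1','scene0','side0']:
    im=np.load(n+'.npy',allow_pickle=True).item(); C=cloud(im)
    X=(C[...,:2]-O)@x;Y=(C[...,:2]-O)@y;Z=C[...,2]
    m=(Z>.007)&(Z<.017)&(abs(X)<.06)
    out=[]
    for y0 in np.arange(-.12,.12,.01):
        k=m&(Y>y0)&(Y<y0+.01)
        if k.sum()>20: out.append((y0+.005,*np.percentile(X[k],[1.5,98.5])))
    o=np.array(out); 
    if len(o)>3: print(n,len(o),'L',np.polyfit(o[:,0],o[:,1],1),'R',np.polyfit(o[:,0],o[:,2],1), np.median(Z[m]))
E
python3 -m jog '[[4,-54,0,4.3,-0.9,-1.5,85],[4,-54,0,4.3,-0.9,-1.5,85],[4,-54,0,4.3,-0.9,-1.5,85],[4,-54,0,4.3,-0.9,-1.5,85],[4,-54,0,4.3,-0.9,-1.5,85],[4,-54,0,4.3,-0.9,-1.5,85],[4,-54,0,4.3,-0.9,-1.5,85],[3,-54,0,4.3,-0.9,-1.5,85],[0,0,0,0,0,0,85]]'
python3 - <<'E'
from h import *
im=arm.get_image('wrist');save(im,'w2.png');np.save('w2.npy',im,allow_pickle=True)
s=arm.state();Rt=R.from_quat(s['eef_rot']).as_matrix();print(Rt.round(3),np.degrees(np.arctan2(Rt[1,0],Rt[0,0])))
for l in ['roller_mid','sprung_tip','fixed_tip']:
    for d in arm.tip_of('wrist',l): u,v=d['location'][1]*560,d['location'][0]*420;print(l,d['conf'],u,v,px2w(im,u,v,.045))
E
```

```text
w1 14 L [ 0.00689122 -0.04376595] R [-0.00330931  0.04246525] 0.013418954675089453
scene0 24 L [-0.01587328 -0.03126346] R [-0.00675854  0.04595269] 0.011389062891301593
side0 24 L [-0.00198576 -0.0439957 ] R [-0.11866363  0.03569   ] 0.011683224882606702
time: 5.25
tool_pos: [0.5253, -0.2503, 0.1693]
eef_rot: [0.836, 0.548, -0.018, -0.023]
force: [-0.7, 0.3, 1.0]
gripper_width: 0.0851
[[ 0.396  0.917 -0.056]
 [ 0.918 -0.395  0.02 ]
 [-0.004 -0.06  -0.998]] 66.69109109116621
roller_mid 0.71 286.608 193.20000000000002 [ 0.52725856 -0.24052557  0.045     ]
sprung_tip 0.94 284.48 45.108 [ 0.57090372 -0.13458013  0.045     ]
fixed_tip 0.98 284.592 287.28000000000003 [ 0.49074154 -0.32131976  0.045     ]
```

View pics/w2.png

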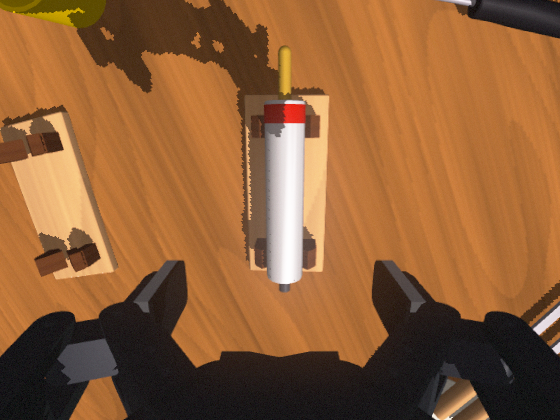

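```bash
python3 -m jog '[[0.5,5,-40,-0.6,-1.6,0,85],[0.2,5.3,-40,-0.55,-1.6,0,85],[0,0,-30,0,0,0,85],[0,0,-15,0,0,0,85],[0,0,-10.3,0,0,0,85],[0,0,0,0,0,0,85]]' 
python3 - <<'E'
from h import *
s=arm.state();Rt=R.from_quat(s['eef_rot']).as_matrix();print(Rt.round(3),np.degrees(np.arctan2(Rt[1,0],Rt[0,0])),s['tool_pos'])
E
```

```text
time: 6.2
tool_pos: [0.5279, -0.2336, 0.0322]
eef_rot: [0.833, 0.553, -0.001, -0.001]
force: [0.8, -0.4, -0.4]
gripper_width: 0.0851
[[ 0.389  0.921 -0.003]
 [ 0.921 -0.389  0.001]
 [-0.001 -0.003 -1.   ]] 67.09693142728754 [ 0.52791516 -0.23362785  0.03220719]
```

```bash
python3 -m jog '[[-2,-6.4,1.8,0,0,-0.4,85],[0,0,0,0,0,0,85],[0,0,0,0,0,0,10],[0,0,0,0,0,0,10],[0,0,0,0,0,0,10],[0,0,0,0,0,0,10],[0,0,0,0,0,0,10],[0,0,0,0,0,0,10]]' 60
python3 - <<'E'
from h import *
s=arm.state();Rt=R.from_quat(s['eef_rot']).as_matrix();print(Rt.round(3),np.degrees(np.arctan2(Rt[1,0],Rt[0,0])),s['tool_pos'],s['force'])
E
```

```text
time: 7.2
tool_pos: [0.5261, -0.2405, 0.0342]
eef_rot: [0.836, 0.549, -0.001, -0.0]
force: [2.3, -1.3, 0.5]
gripper_width: 0.0305
[[ 0.396  0.918 -0.002]
 [ 0.918 -0.396  0.   ]
 [-0.001 -0.002 -1.   ]] 66.66221576235019 [ 0.52614675 -0.24049729  0.03416363] [ 2.29538102 -1.32816269  0.49187886]
```

```bash
python3 -m jog '[[0,0,15,0,0,0,10],[0,0,35,0,0,0,10],[0,0,45,0,0,5.8,10],[0,0,45,0,0,5.8,10]]'
python3 -m jog '[[-3,55,0,-1.9,0.4,0,10],[-3,55,0,-1.9,0.4,0,10],[-3,55,0,-1.9,0.4,0,10],[-3,55,0,-1.9,0.4,0,10],[-4,55,0,-1.9,0.4,0,10],[-4,55,0,-1.9,0.4,0,10],[-4,55,0,-1.9,0.4,0,10],[-3,45,0,-1.9,0.4,0,10],[0,0,0,0,0,0,10]]'
cat >> h.py <<'E'
O=np.array([.508,.247,0]);AZ=78.3
def RF():
    a=np.radians(AZ-90); return R.from_euler('z',a).as_matrix()
def rest(P): return RF().T@(np.array(P)-O)
def toolstate():
    s=arm.state();Rt=R.from_quat(s['eef_rot']).as_matrix();t=rest(s['tool_pos']);Q=RF().T@Rt
    print('t',s['time'],'tcp rest mm',(t*1000).round(1),'toolx',Q[:,0].round(4),'toolz',Q[:,2].round(4),'F rest',(RF().T@np.array(s['force'])).round(1),'T',(RF().T@np.array(s['torque'])).round(2),'w',s['gripper_width'])
    return t,Q,s
def delta(p,th,tip,off=0.):
    """tip: sprung_tip in rest frame (m), p pressed, th tilt; off: mid along roller minus grasp pt"""
    t,Q,s=toolstate()
    d=np.array([0,np.cos(th),-np.sin(th)]);z=np.array([0,-np.sin(th),-np.cos(th)])
    mid=np.array(tip)-(0.115-p)*d; tcp=mid-off*d+.011*z
    Qn=np.stack([d,np.cross(z,d),z],1)
    rv=R.from_matrix(RF()@(Qn@Q.T)@RF().T).as_rotvec(degrees=True)
    print('shift mm',(RF()@(tcp-t)*1000).round(2),'turn deg',rv.round(2))
E
python3 - <<'E'
from h import *
toolstate()
for n in ['scene','side','wrist']:
    im=arm.get_image(n);save(im,n+'3.png');np.save(n+'3.npy',im,allow_pickle=True)
    for l in ['roller_mid','sprung_tip','fixed_tip']:
        for d in arm.tip_of(n,l): u,v=d['location'][1]*560,d['location'][0]*420;print(n,l,round(d['conf'],2),round(u,1),round(v,1))
E
```

```text
time: 7.7
tool_pos: [0.5243, -0.2395, 0.1742]
eef_rot: [0.775, 0.632, -0.002, -0.003]
force: [1.1, 0.6, -3.1]
gripper_width: 0.0302
time: 8.82
tool_pos: [0.4972, 0.1925, 0.173]
eef_rot: [0.767, 0.627, -0.107, 0.083]
force: [0.4, -0.8, -5.1]
gripper_width: 0.0301
t 8.825 tcp rest mm [  0.5 -55.5 173. ] toolx [-0.0048  0.9632 -0.2688] toolz [-0.0049 -0.2688 -0.9632] F rest [ 0.6 -0.7 -5.1] T [ 0.25 -0.02 -0.01] w 0.030114734619541877
scene sprung_tip 0.5 413.5 189.8
scene fixed_tip 0.63 327.6 160.0
side roller_mid 0.67 254.0 228.9
side sprung_tip 0.54 225.8 284.0
side fixed_tip 0.68 277.5 195.2
side fixed_tip 0.39 224.3 283.1
wrist roller_mid 0.68 279.5 285.3
wrist fixed_tip 0.71 514.3 88.5
```

View pics/scene3.png

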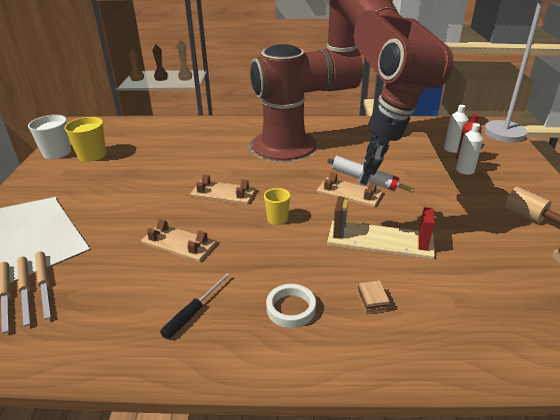

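View pics/wrist3.png

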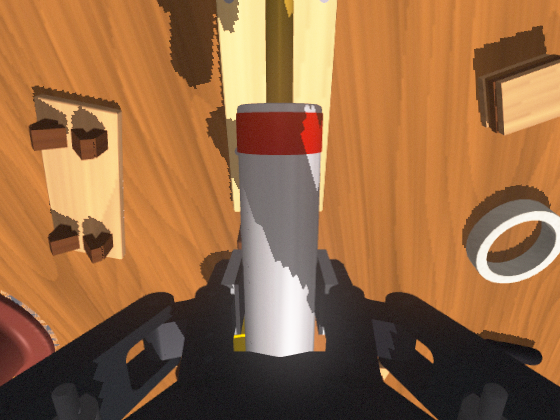

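View pics/side3.png

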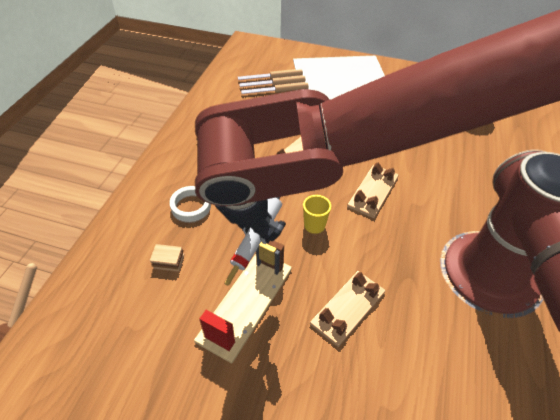

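```bash
cat > cyl.py <<'E'
from fit import *
from scipy.optimize import least_squares
def cyl(im,s_pos,s_rot,mask=None):
    C=cloud(im); T=(C-np.array(s_pos))@R.from_quat(s_rot).as_matrix()
    m=(im['z_map']>0)&(abs(T[...,1])<.016)&(T[...,2]<.02)&(T[...,2]>-.04)&(T[...,0]>.022)&(T[...,0]<.09)
    P=T[m]
    def res(q):
        a=np.array([1,q[2],q[3]]);a/=np.linalg.norm(a);w=P-np.array([0,q[0],q[1]]);w=w-np.outer(w@a,a);return np.linalg.norm(w,axis=1)-.016
    o=least_squares(res,[0,-.011,0,0],loss='soft_l1',f_scale=.001)
    k=abs(res(o.x))<.003
    print('axis at x=0 (y,z) mm',o.x[:2]*1000,'slopes deg',np.degrees(o.x[2:]),k.sum(),'end x',np.percentile(P[k][:,0],[50,99,99.8,100])*1000)
E
python3 - <<'E'
from cyl import *
im=np.load('wrist3.npy',allow_pickle=True).item();s=arm.state();cyl(im,s['tool_pos'],s['eef_rot'])
t,Q,s=toolstate()
# predict tips
for n in ['scene','side']:
    im=np.load(n+'3.npy',allow_pickle=True).item()
    for off,l in ((.115,'sprung'),(-.089,'fixed'),(0.,'mid')):
        P=t+Q@np.array([off,0,-.011]); print(n,l,P.round(4),w2px(im,RF()@P+O).round(1))
E
```

```text
axis at x=0 (y,z) mm [ -0.75618136 -12.44039314] slopes deg [-0.09392769  0.94762708] 11669 end x [50.39956729 73.60347314 74.01534556 74.1556317 ]
t 9.425 tcp rest mm [  2.6 -58.4 173.9] toolx [ 0.0013  0.9634 -0.2682] toolz [-0.0039 -0.2682 -0.9634] F rest [ 0.6  1.1 -3. ] T [ 0.26 -0.    0.  ] w 0.030724215807189686
scene sprung [0.0028 0.0553 0.1536] [413.4 190.3]
scene fixed [ 0.0025 -0.1412  0.2083] [326.6 159.3]
scene mid [ 0.0027 -0.0554  0.1845] [364.5 172.8]
side sprung [0.0028 0.0553 0.1536] [224.8 285.1]
side fixed [ 0.0025 -0.1412  0.2083] [277.9 194.9]
side mid [ 0.0027 -0.0554  0.1845] [255.9 232.4]
```

```bash
python3 - <<'E'
from h import *
delta(0,.27,[0,.070,.078])
E
```

```text
t 9.425 tcp rest mm [  2.6 -58.4 173.9] toolx [ 0.0013  0.9634 -0.2682] toolz [-0.0039 -0.2682 -0.9634] F rest [ 0.6  1.1 -3. ] T [ 0.26 -0.    0.  ] w 0.030724215807189686
shift mm [  0.4   14.85 -75.81] turn deg [ 0.05 -0.21  0.13]
```

```bash
python3 -m jog '[[0.2,5,-30,0,-0.1,0.1,10],[0.2,5,-25,0,-0.1,0,10],[0,5,-15,0,0,0,10],[0,0,-5.8,0,0,0,10],[0,0,0,0,0,0,10],[0,0,0,0,0,0,10]]'
python3 - <<'E'
from cyl import *
delta(0,.27,[0,.070,.078])
for n in ['scene','side']:
    im=arm.get_image(n);np.save(n+'4.npy',im,allow_pickle=True)
    save(im,n+'4.png',(310,140,470,260) if n=='scene' else (160,200,310,360),4.5 if n=='scene' else 3.7)
    for l in ['sprung_tip','cup_a','fixed_tip','face_b']:
        for d in arm.tip_of(n,l): u,v=d['location'][1]*560,d['location'][0]*420;print(n,l,round(d['conf'],2),round(u,1),round(v,1))
    t,Q,s=toolstate()
    print(w2px(im,RF()@(t+Q@np.array([.115,0,-.011]))+O),w2px(im,RF()@np.array([0,.088,.075])+O))
E
```

```text
time: 10.18
tool_pos: [0.4999, 0.2049, 0.0992]
eef_rot: [0.768, 0.626, -0.104, 0.086]
force: [-0.3, 0.0, -3.2]
gripper_width: 0.0302
t 10.175 tcp rest mm [  0.6 -42.9  99.2] toolx [ 4.000e-04  9.638e-01 -2.667e-01] toolz [ 0.0017 -0.2667 -0.9638] F rest [-0.3 -0.  -3.2] T [0.29 0.03 0.04] w 0.03017349775437648
shift mm [-0.73 -0.74 -1.11] turn deg [ 0.02  0.1  -0.01]
scene sprung_tip 0.6 414.0 216.2
scene sprung_tip 0.26 347.8 211.2
scene cup_a 0.74 423.9 222.6
scene fixed_tip 0.97 331.0 187.7
scene face_b 0.68 348.2 212.0
t 10.425 tcp rest mm [  0.1 -43.1  98.6] toolx [ 1.000e-04  9.637e-01 -2.671e-01] toolz [ 8.000e-04 -2.671e-01 -9.637e-01] F rest [-0.5 -0.1 -3.4] T [ 0.28 -0.01  0.02] w 0.030447047744883396
[415.09112501 217.89614027] [422.48991546 220.00935485]
side sprung_tip 0.51 225.3 312.4
side cup_a 0.74 219.2 318.2
side cup_a 0.33 275.5 222.1
side fixed_tip 0.91 275.2 224.2
side face_b 0.89 269.1 253.7
t 10.675 tcp rest mm [ -0.2 -43.2  98. ] toolx [-2.000e-04  9.635e-01 -2.676e-01] toolz [ 1.000e-04 -2.676e-01 -9.635e-01] F rest [-0.  -0.6 -3.5] T [ 0.28  0.03 -0.07] w 0.03031811883422914
[224.78810495 312.48877711] [219.73585249 320.45420872]
```

View pics/scene4.png

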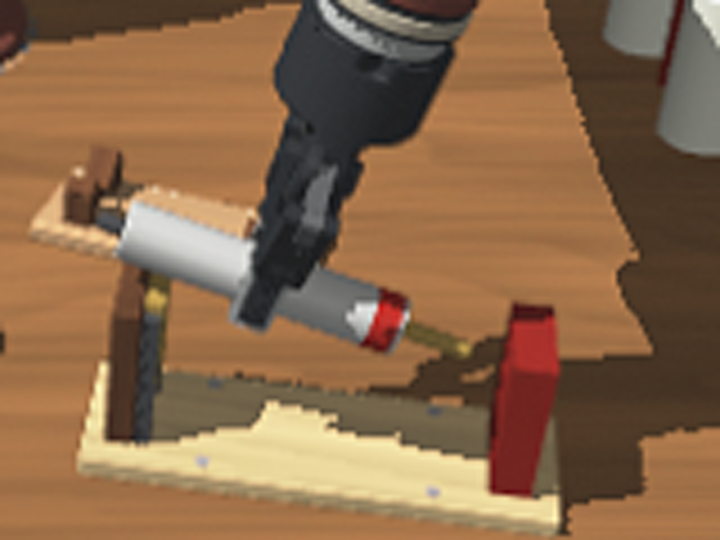

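View pics/side4.png

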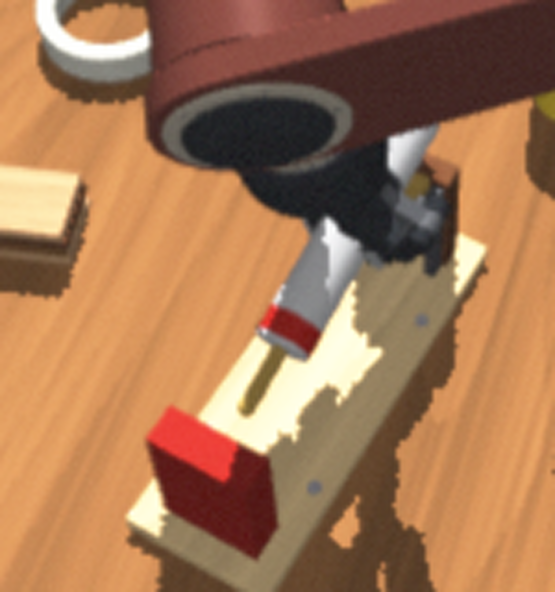

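```bash
python3 - <<'E'
from h import *
delta(0,.27,[0,.085,.0755])
E
```

```text
t 10.675 tcp rest mm [ -0.2 -43.2  98. ] toolx [-2.000e-04  9.635e-01 -2.676e-01] toolz [ 1.000e-04 -2.676e-01 -9.635e-01] F rest [-0.  -0.6 -3.5] T [ 0.28  0.03 -0.07] w 0.03031811883422914
shift mm [ 3.12 14.11 -2.47] turn deg [ 0.05 -0.01 -0.01]
```

```bash
python3 -m jog '[[1.5,7,-1.2,0,0,0,10],[1.6,7,-1.2,0,0,0,10],[0,0,0,0,0,0,10],[0,0,0,0,0,0,10]]'
python3 - <<'E'
from h import *
delta(0,.27,[0,.094,.074])
E
```

```text
time: 11.18
tool_pos: [0.5021, 0.2188, 0.0955]
eef_rot: [0.768, 0.626, -0.105, 0.085]
force: [-0.3, -0.2, -3.3]
gripper_width: 0.0302
t 11.175 tcp rest mm [ -0.1 -28.8  95.5] toolx [-6.000e-04  9.634e-01 -2.679e-01] toolz [-1.000e-04 -2.679e-01 -9.634e-01] F rest [-0.3 -0.2 -3.3] T [ 0.24 -0.    0.01] w 0.030181063171702657
shift mm [ 1.91  8.83 -1.41] turn deg [ 0.07 -0.03 -0.03]
```

```bash
python3 -m jog '[[0.6,3,-0.5,0,0,0,10],[0.6,3,-0.5,0,0,0,10],[0.7,2.8,-0.4,0,0,0,10],[0,0,0,0,0,0,10],[0,0,0,0,0,0,10]]'
python3 - <<'E'
from h import *
delta(0,.27,[0,.094,.074])
E
```

```text
time: 11.8
tool_pos: [0.504, 0.2275, 0.0942]
eef_rot: [0.768, 0.626, -0.105, 0.085]
force: [-0.2, 0.4, -4.3]
gripper_width: 0.0304
t 11.8 tcp rest mm [  0.1 -19.9  94.2] toolx [-3.000e-04  9.635e-01 -2.677e-01] toolz [ 0.     -0.2677 -0.9635] F rest [-0.3  0.4 -4.3] T [0.29 0.01 0.08] w 0.030406485417230966
shift mm [-0.03  0.13 -0.11] turn deg [ 0.05 -0.01 -0.02]
```

```bash
python3 -m jog '[[0.6,3,-0.4,0,0,0,10],[0.6,3,-0.6,0,0,0,10],[0.6,2.5,-0.7,0,0,0,10],[0,0,0,0,0,0,10],[0,0,0,0,0,0,10]]'
python3 - <<'E'
from h import *
delta(.006,.27,[0,.098,.0735])
delta(.014,.27,[0,.098,.0735])
E
```

```text
time: 12.42
tool_pos: [0.5058, 0.2358, 0.0924]
eef_rot: [0.768, 0.626, -0.105, 0.085]
force: [-0.6, -4.4, -2.2]
gripper_width: 0.0301
t 12.425 tcp rest mm [  0.1 -11.5  92.4] toolx [-1.000e-04  9.634e-01 -2.682e-01] toolz [-2.000e-04 -2.682e-01 -9.634e-01] F rest [ 0.3 -4.4 -2.2] T [-0.37  0.02  0.04] w 0.03005550709024441
shift mm [ 0.21  1.47 -0.47] turn deg [ 0.08 -0.03 -0.01]
t 12.425 tcp rest mm [  0.1 -11.5  92.4] toolx [-1.000e-04  9.634e-01 -2.682e-01] toolz [-2.000e-04 -2.682e-01 -9.634e-01] F rest [ 0.3 -4.4 -2.2] T [-0.37  0.02  0.04] w 0.03005550709024441
shift mm [ 1.77  9.02 -2.6 ] turn deg [ 0.08 -0.03 -0.01]
```

```bash
python3 -m jog '[[0.6,3,-0.9,0,0,0,10],[0.6,3,-0.9,0,0,0,10],[0.6,3,-0.9,0,0,0,10],[0.6,3,-0.9,0,0,0,10],[0,0,0,0,0,0,10]]'
python3 - <<'E'
from h import *
delta(.021,.27,[0,.098,.0735])
E
```

```text
time: 13.05
tool_pos: [0.5081, 0.2471, 0.089]
eef_rot: [0.768, 0.625, -0.106, 0.086]
force: [-0.7, -7.1, -1.2]
gripper_width: 0.0303
t 13.05 tcp rest mm [ 0.1  0.1 89. ] toolx [-1.000e-04  9.628e-01 -2.701e-01] toolz [-3.000e-04 -2.701e-01 -9.628e-01] F rest [ 0.8 -7.1 -1.2] T [-0.78  0.01  0.04] w 0.03029192436938755
shift mm [ 0.79  4.26 -1.03] turn deg [ 0.19 -0.06 -0.  ]
```

```bash
python3 -m jog '[[0.4,2.1,-0.5,0,0,0,10],[0.4,2.1,-0.5,0.1,0,0,10],[0,0,0,0,0,0,10]]'
python3 - <<'E'
from h import *
delta(.0215,.08,[0,.098,.0745])
E
```

```text
time: 13.42
tool_pos: [0.5088, 0.2509, 0.0879]
eef_rot: [0.768, 0.625, -0.106, 0.086]
force: [-2.2, -8.7, -0.7]
gripper_width: 0.0305
t 13.425 tcp rest mm [ 0.   3.9 87.9] toolx [-0.      0.963  -0.2694] toolz [-8.000e-04 -2.694e-01 -9.630e-01] F rest [-0.4 -9.  -0.7] T [-1.01 -0.01 -0.02] w 0.03054302779455464
shift mm [ -0.04  -0.02 -16.94] turn deg [ 1.08e+01 -2.28e+00  1.00e-02]
```

```bash
python3 -m jog '[[0.1,0.3,-3,1.8,-0.4,0,10],[0.1,0.3,-3,1.8,-0.4,0,10],[0,0.1,-3,1.8,-0.4,0,10],[0,-0.1,-3,1.8,-0.4,0,10],[-0.1,-0.3,-2.5,1.8,-0.4,0,10],[-0.1,-0.3,-2.4,1.8,-0.3,0,10],[0,0,0,0,0,0,10],[0,0,0,0,0,0,10]]'
python3 - <<'E'
from cyl import *
delta(.0215,.0,[0,.098,.0745])
im=arm.get_image('wrist');save(im,'w5.png');s=arm.state();cyl(im,s['tool_pos'],s['eef_rot'])
im=arm.get_image('scene');save(im,'s5.png',(310,140,470,260),4.5)
E
```

```text
time: 14.42
tool_pos: [0.5085, 0.2502, 0.0703]
eef_rot: [0.775, 0.631, -0.031, 0.025]
force: [-1.3, -8.9, -3.1]
gripper_width: 0.0303
t 14.425 tcp rest mm [-0.2  3.3 70.3] toolx [ 3.000e-04  9.967e-01 -8.090e-02] toolz [-2.000e-04 -8.090e-02 -9.967e-01] F rest [ 0.5 -9.  -3.1] T [-1.28 -0.2  -0.09] w 0.030304877932877942
shift mm [ 0.43  1.18 -6.79] turn deg [ 4.54 -0.95  0.02]
axis at x=0 (y,z) mm [-1.16868884 -9.69171445] slopes deg [ 0.35932649 -2.74845883] 13103 end x [53.75654342 89.31883987 89.84602595 89.99144923]
```

View pics/w5.png

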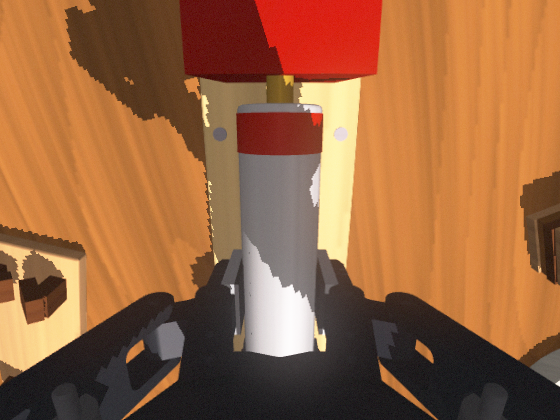

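View pics/s5.png

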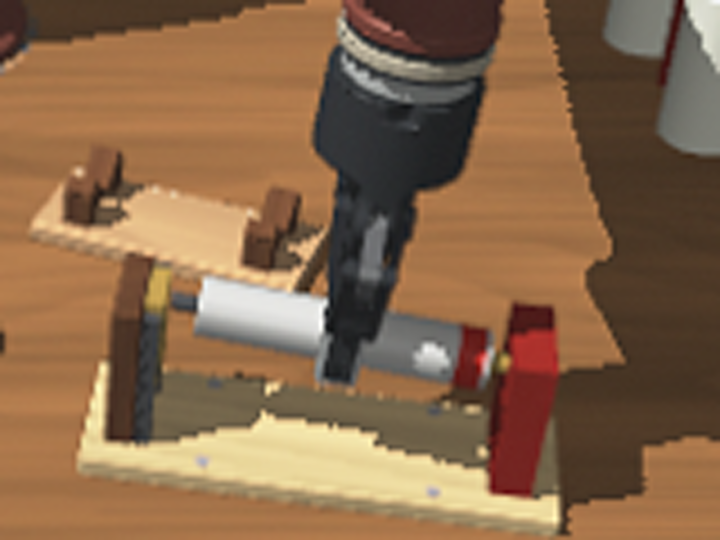

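```bash
sed -i 's/T\[...,0\]<.09)/T[...,0]<.07)/' cyl.py; python3 - <<'E'
from cyl import *
im=np.load('wrist3.npy',allow_pickle=True).item()
im=arm.get_image('wrist');np.save('w5.npy',im,allow_pickle=True);s=arm.state();cyl(im,s['tool_pos'],s['eef_rot'])
C=cloud(im);T=(C-np.array(s['tool_pos']))@R.from_quat(s['eef_rot']).as_matrix()
for v in range(60,340,10): print(v,(T[v,280]*1000).round(1))
t,Q,s=toolstate()
im=arm.get_image('scene');
for n in ['scene','side']:
  im=arm.get_image(n)
  for l in ['fixed_tip']:
    for d in arm.tip_of(n,l): u,v=d['location'][1]*560,d['location'][0]*420;print(n,l,round(d['conf'],2),round(u,1),round(v,1))
  print(w2px(im,RF()@(t+Q@np.array([-.089,0,-.011]))+O))
E
```

```text
axis at x=0 (y,z) mm [ -0.92830662 -11.37784927] slopes deg [ 0.03324325 -0.60320986] 10576 end x [48.0668064  69.62974911 69.9565296  69.9982681 ]
60 [ 87.3  -0.8 -31. ]
70 [ 84.3  -0.8 -31.1]
80 [ 83.1  -0.8 -16.6]
90 [ 79.6  -0.8 -17.9]
100 [ 76.3  -0.8 -17.2]
110 [ 72.5  -0.8 -27.6]
120 [ 69.3  -0.8 -29.1]
130 [ 66.1  -0.8 -27.5]
140 [ 62.8  -0.8 -28.5]
150 [ 59.4  -0.8 -27.2]
160 [ 56.2  -0.8 -28.6]
170 [ 52.8  -0.8 -28.1]
180 [ 49.2  -0.8 -27.4]
190 [ 45.7  -0.8 -27.5]
200 [ 42.2  -0.8 -28. ]
210 [ 38.4  -0.8 -27.4]
220 [ 34.9  -0.8 -28.1]
230 [ 31.2  -0.8 -28.3]
240 [ 26.7  -0.8 -26.6]
250 [ 23.3  -0.8 -28.1]
260 [ 19.4  -0.8 -28.1]
270 [ 14.5  -0.8 -26.6]
280 [ 11.2  -0.8 -28.2]
290 [  6.4  -0.8 -27.4]
300 [  2.2  -0.8 -27.7]
310 [ -2.   -0.8 -28. ]
320 [ -6.6  -0.7 -28.1]
330 [-11.7  -0.7 -27.5]
t 14.575 tcp rest mm [-0.2  3.3 70.3] toolx [ 2.000e-04  9.967e-01 -8.090e-02] toolz [-1.000e-04 -8.090e-02 -9.967e-01] F rest [ 1.  -8.5 -3.1] T [-1.32 -0.14 -0.1 ] w 0.030028337245346422
scene fixed_tip 0.96 347.6 207.5
scene fixed_tip 0.37 421.8 222.8
[348.45930854 206.22000298]
[265.128008  251.4149931]
```

```bash
python3 - <<'E'
from h import *
delta(.0215,.026,[0,.098,.0726])
E
```

```text
t 14.825 tcp rest mm [-0.2  3.4 70.3] toolx [ 2.000e-04  9.967e-01 -8.090e-02] toolz [-1.000e-04 -8.090e-02 -9.967e-01] F rest [ 0.8 -9.  -3.5] T [-1.29 -0.14 -0.07] w 0.03016017354579516
shift mm [ 0.35  0.82 -6.26] turn deg [ 3.09 -0.65  0.01]
```

```bash
python3 -m jog '[[0.1,0.3,-1.6,0.8,-0.2,0,10],[0.1,0.3,-1.6,0.8,-0.2,0,10],[0.1,0.2,-1.6,0.8,-0.1,0,10],[0.1,0,-1.5,0.7,-0.1,0,10],[0,0,0,0,0,0,10],[0,0,0,0,0,0,10]]'
python3 - <<'E'
from cyl import *
delta(.0215,.026,[0,.098,.0726])
im=arm.get_image('wrist');s=arm.state();cyl(im,s['tool_pos'],s['eef_rot'])
im=arm.get_image('scene');save(im,'s6.png',(320,170,400,230),9)
im=arm.get_image('side');save(im,'d6.png',(230,220,310,280),9)
E
```

```text
time: 15.58
tool_pos: [0.5088, 0.2512, 0.064]
eef_rot: [0.775, 0.631, -0.01, 0.008]
force: [-2.5, -9.8, -2.1]
gripper_width: 0.0305
t 15.575 tcp rest mm [-0.   4.3 64. ] toolx [-1.000e-04  9.997e-01 -2.580e-02] toolz [-0.0011 -0.0258 -0.9997] F rest [ -0.4 -10.1  -2.1] T [-1.23 -0.09  0.04] w 0.030542369300474062
shift mm [ 0.04 -0.04  0.01] turn deg [-0.03 -0.06 -0.  ]
axis at x=0 (y,z) mm [ -0.91891164 -11.29867663] slopes deg [-0.01477265 -1.20067349] 10590 end x [48.0843186  69.66915355 69.98558349 69.99912201]
```

View pics/s6.png

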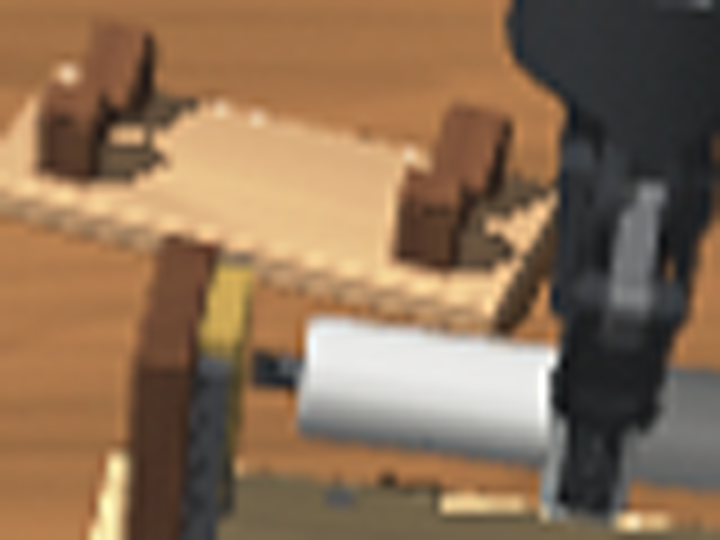

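```bash
python3 -m jog '[[-0.3,-1.5,0,0,0,0,10],[-0.3,-1.5,0,0,0,0,10],[-0.1,-0.5,0,0,0,0,10],[0,0,0,0,0,0,10],[0,0,0,0,0,0,10]]'; python3 -c "
from h import *
toolstate()"
python3 -m jog '[[-0.1,-0.5,0,0,0,0,10],[-0.1,-0.5,0,0,0,0,10],[0,0,0,0,0,0,10]]'; python3 -c "
from h import *
toolstate()"
```

```text
time: 16.35
tool_pos: [0.5083, 0.2484, 0.0641]
eef_rot: [0.775, 0.631, -0.01, 0.007]
force: [-1.7, -7.2, -4.1]
gripper_width: 0.0303
t 16.35 tcp rest mm [-0.   1.5 64.1] toolx [-1.000e-04  9.997e-01 -2.410e-02] toolz [-7.000e-04 -2.410e-02 -9.997e-01] F rest [-0.2 -7.4 -4.1] T [-0.88 -0.07 -0.01] w 0.03029522364332149
time: 16.73
tool_pos: [0.5082, 0.2483, 0.0642]
eef_rot: [0.775, 0.631, -0.009, 0.007]
force: [-1.2, -3.9, -5.9]
gripper_width: 0.0307
t 16.725 tcp rest mm [-0.   1.3 64.2] toolx [-0.      0.9998 -0.0221] toolz [-5.000e-04 -2.210e-02 -9.998e-01] F rest [-0.4 -4.1 -5.9] T [-0.6  -0.08 -0.  ] w 0.030686337019211894
```

```bash
python3 - <<'E'
from cyl import *
im=arm.get_image('wrist');s=arm.state();cyl(im,s['tool_pos'],s['eef_rot'])
im=arm.get_image('scene');np.save('s7.npy',im,allow_pickle=True);save(im,'s7.png',(335,185,395,230),13)
im=arm.get_image('side');np.save('d7.npy',im,allow_pickle=True);save(im,'d7.png',(230,215,310,275),9)
C=cloud(np.load('s7.npy',allow_pickle=True).item())
rr=(C-O)@RF()
# barrel fit left half from scene
from scipy.optimize import least_squares
m=(rr[...,1]<-.02)&(rr[...,1]>-.068)&(rr[...,2]>.06)&(rr[...,2]<.1)&(abs(rr[...,0])<.017)
P=rr[m]
def res(q):
    a=np.array([q[2],1,q[3]]);a/=np.linalg.norm(a);w=P-np.array([q[0],0,q[1]]);w=w-np.outer(w@a,a);return np.linalg.norm(w,axis=1)-.016
o=least_squares(res,[0,.075,0,0],loss='soft_l1',f_scale=.001);print(o.x,m.sum(),'z at -89+mid',o.x[1]+o.x[3]*-.087)
E
```

```text
axis at x=0 (y,z) mm [ -0.88278135 -11.2984739 ] slopes deg [-0.05858844 -0.96989377] 10543 end x [48.02403783 69.41139809 69.74516548 69.99991463]
[-0.00105819  0.07271966 -0.01422749 -0.03038257] 265 z at -89+mid 0.0753629446681989
```

View pics/s7.png

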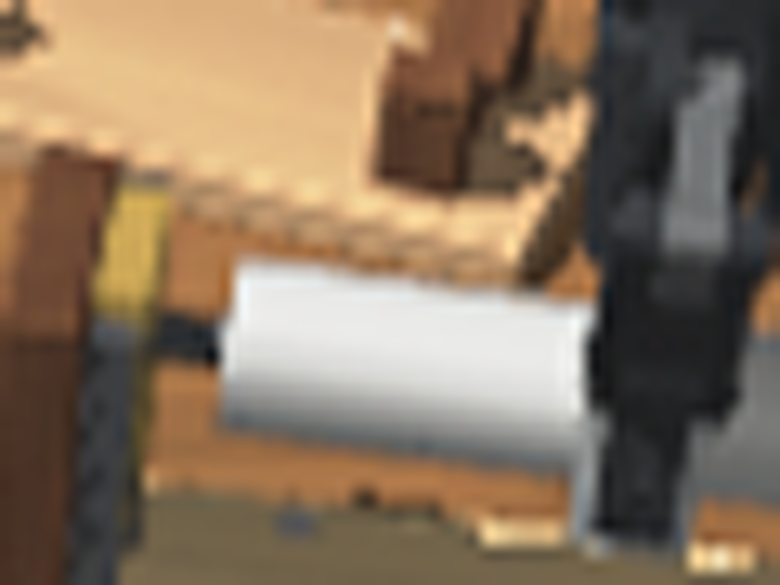

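View pics/d7.png

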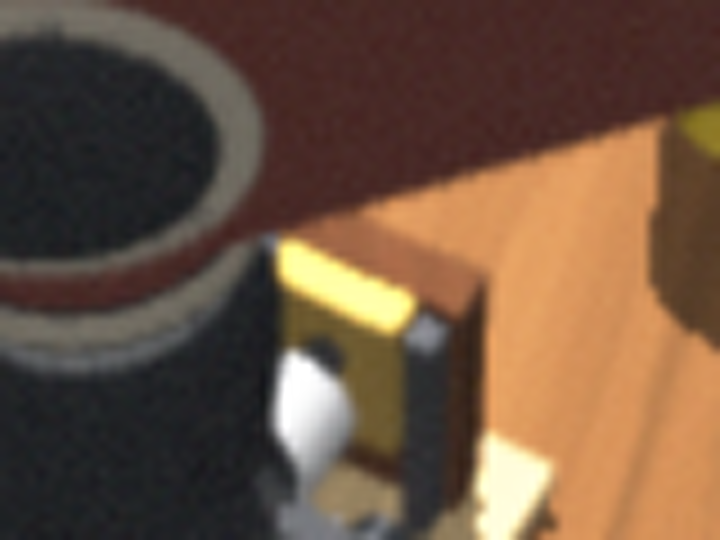

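```bash
python3 -m jog '[[0.2,1,0,0,0,0,10],[0,0,1,-0.6,0.1,0,10],[0,0,1,-0.6,0.1,0,10],[0,0,0,0,0,0,10]]'; python3 -c "
from h import *
toolstate()"
python3 -m jog '[[-0.1,-0.5,0,0,0,0,10],[-0.05,-0.2,0,0,0,0,10],[0,0,0,0,0,0,10]]'; python3 -c "
from h import *
toolstate()"
```

```text
time: 17.38
tool_pos: [0.5084, 0.2486, 0.0667]
eef_rot: [0.775, 0.631, -0.018, 0.014]
force: [-2.1, -7.4, -2.7]
gripper_width: 0.0304
t 17.375 tcp rest mm [ 0.1  1.7 66.7] toolx [-5.00e-04  9.99e-01 -4.54e-02] toolz [ 2.00e-04 -4.54e-02 -9.99e-01] F rest [-0.5 -7.7 -2.7] T [-1.25  0.04  0.03] w 0.030446586298931797
time: 17.75
tool_pos: [0.5084, 0.2483, 0.0667]
eef_rot: [0.775, 0.631, -0.017, 0.014]
force: [-1.7, -6.3, -3.4]
gripper_width: 0.0304
t 17.75 tcp rest mm [ 0.1  1.3 66.7] toolx [-3.00e-04  9.99e-01 -4.41e-02] toolz [ 4.00e-04 -4.41e-02 -9.99e-01] F rest [-0.4 -6.5 -3.4] T [-0.94  0.    0.06] w 0.03039050049120424
```

```bash
for i in 1; do python3 -m jog '[[0,0,-0.25,0.15,-0.03,0,10],[0,0,-0.25,0.15,-0.03,0,10],[0,0,0,0,0,0,10]]'; python3 -c "
from h import *
toolstate()"
python3 -m jog '[[0,0,-0.25,0.15,-0.03,0,10],[0,0,-0.25,0.15,-0.03,0,10],[0,0,0,0,0,0,10]]'; python3 -c "
from h import *
toolstate()"
python3 -m jog '[[0,0,-0.25,0.15,-0.03,0,10],[0,0,-0.25,0.15,-0.03,0,10],[0,0,0,0,0,0,10]]'; python3 -c "
from h import *
toolstate()"; done | grep tcp
```

```text
t 18.125 tcp rest mm [ 0.1  1.4 66.5] toolx [-4.000e-04  9.993e-01 -3.870e-02] toolz [ 5.000e-04 -3.870e-02 -9.993e-01] F rest [-0.1 -6.4 -2.1] T [-1.    0.13  0.02] w 0.03022561153623943
t 18.5 tcp rest mm [ 0.2  1.5 66. ] toolx [-5.000e-04  9.994e-01 -3.320e-02] toolz [ 5.000e-04 -3.320e-02 -9.994e-01] F rest [-1.2 -5.8 -3. ] T [-1.01  0.04  0.04] w 0.03023606335431795
t 18.875 tcp rest mm [ 0.2  1.5 65.5] toolx [-4.000e-04  9.996e-01 -2.780e-02] toolz [ 5.000e-04 -2.780e-02 -9.996e-01] F rest [-0.7 -6.6 -2. ] T [-1.02  0.16  0.06] w 0.030130289042956237
```

```bash
for i in 1; do python3 -m jog '[[-0.05,-0.3,-0.25,0.15,-0.03,0,10],[0,0,-0.25,0.15,-0.03,0,10],[0,0,0,0,0,0,10]]'; python3 -c "
from h import *
toolstate()"
python3 -m jog '[[0,0,-0.25,0.15,-0.03,0,10],[0,0,-0.25,0.15,-0.03,0,10],[0,0,0,0,0,0,10]]'; python3 -c "
from h import *
toolstate()"
python3 -m jog '[[0,0,-0.25,0.15,-0.03,0,10],[0,0,-0.25,0.15,-0.03,0,10],[0,0,0,0,0,0,10]]'; python3 -c "
from h import *
toolstate()"
python3 -m jog '[[0,0,-0.25,0.15,-0.03,0,10],[0,0,-0.25,0.15,-0.03,0,10],[0,0,0,0,0,0,10]]'; python3 -c "
from h import *
toolstate()"; done | grep tcp
python3 - <<'E'
from cyl import *
im=arm.get_image('wrist');s=arm.state();cyl(im,s['tool_pos'],s['eef_rot'])
im=arm.get_image('scene');save(im,'s8.png',(335,185,395,230),13)
im=arm.get_image('side');save(im,'d8.png',(230,215,310,275),9)
E
```

```text
t 19.25 tcp rest mm [ 0.2  1.5 65.3] toolx [-5.000e-04  9.998e-01 -2.180e-02] toolz [ 6.000e-04 -2.180e-02 -9.998e-01] F rest [-1.2 -4.3 -1.9] T [-0.92  0.16  0.07] w 0.03052246423233653
t 19.625 tcp rest mm [ 0.3  1.6 64.8] toolx [-6.000e-04  9.999e-01 -1.650e-02] toolz [ 7.000e-04 -1.650e-02 -9.999e-01] F rest [-2.1 -5.1 -2.5] T [-0.91  0.17  0.04] w 0.030395828534120223
t 20.0 tcp rest mm [ 0.3  1.5 64.3] toolx [-6.000e-04  9.999e-01 -1.120e-02] toolz [ 7.000e-04 -1.120e-02 -9.999e-01] F rest [-1.3 -5.4 -2.1] T [-0.89  0.15  0.12] w 0.030148074704686754
t 20.375 tcp rest mm [ 0.2  0.8 63.3] toolx [-5.0e-04  1.0e+00 -7.5e-03] toolz [ 3.0e-04 -7.5e-03 -1.0e+00] F rest [ 0.9 -7.8 -4.2] T [-1.17 -0.   -0.02] w 0.030670589693653987
axis at x=0 (y,z) mm [ -0.89563401 -11.39877508] slopes deg [-0.09637182 -0.68743734] 10521 end x [48.03865673 69.53094762 69.85780945 69.94408007]
```

View pics/s8.png

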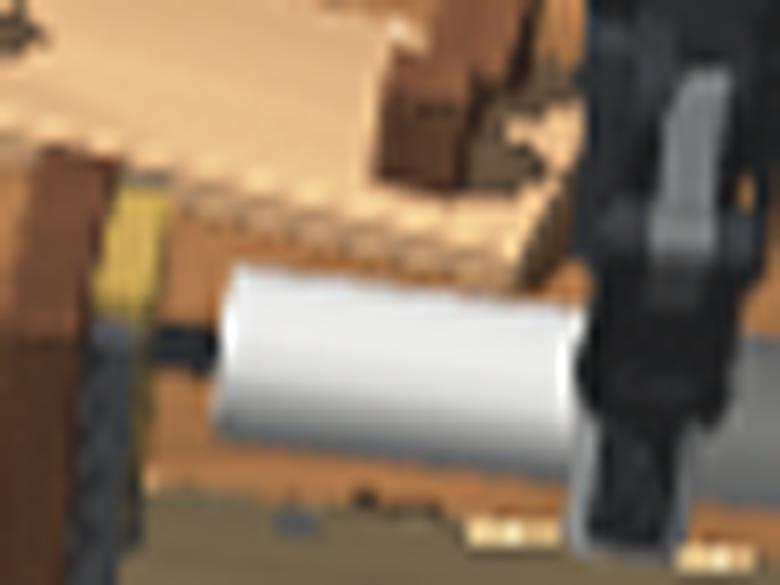

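View pics/d8.png

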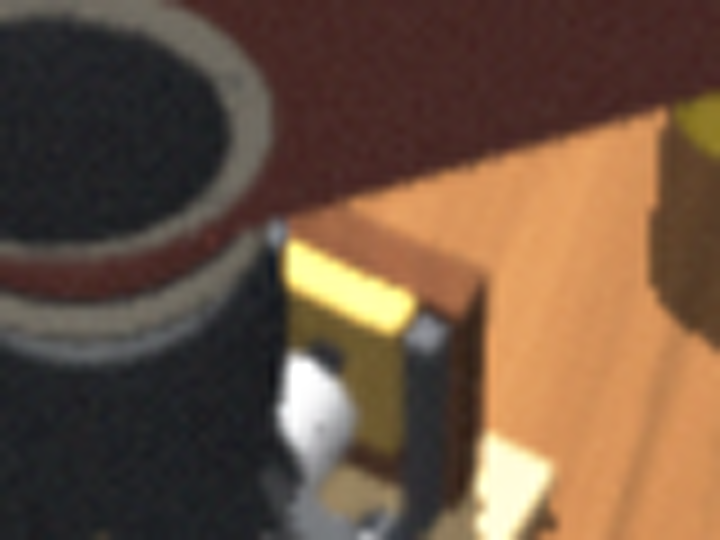

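The y force jumped back to the full spring value and the tool advanced, so the stub seems to have found the hole. I'll ease it in.

```bash
(python3 -m jog '[[-0.1,-0.5,0,0,0,0,10],[-0.1,-0.5,0,0,0,0,10],[0,0,0,0,0,0,10]]'; python3 -c "
from h import *
toolstate()"
python3 -m jog '[[-0.1,-0.5,0,0,0,0,10],[-0.1,-0.5,0,0,0,0,10],[0,0,0,0,0,0,10]]'; python3 -c "
from h import *
toolstate()") | grep tcp
```

```text
t 20.9 tcp rest mm [ 0.1 -0.3 63.1] toolx [-3.0e-04  1.0e+00 -7.6e-03] toolz [ 0.     -0.0076 -1.    ] F rest [-0.4 -7.8 -3.3] T [-1.14 -0.03  0.04] w 0.030429017819601115
t 21.275 tcp rest mm [ 0.1 -1.3 63.1] toolx [-3.0e-04  1.0e+00 -7.4e-03] toolz [ 1.0e-04 -7.4e-03 -1.0e+00] F rest [ 0.1 -7.2 -3.2] T [-1.13  0.   -0.  ] w 0.030599264326774
```

```bash
(python3 -m jog '[[-0.2,-1,0,0,0,0,10],[-0.2,-1,0,0,0,0,10],[-0.2,-1,0,0,0,0,10],[0,0,0,0,0,0,10]]'; python3 -c "
from h import *
toolstate()"
python3 -m jog '[[-0.2,-1,0,0,0,0,10],[-0.2,-1,0,0,0,0,10],[-0.1,-0.5,0,0,0,0,10],[0,0,0,0,0,0,10]]'; python3 -c "
from h import *
toolstate()") | grep tcp
```

```text
t 21.775 tcp rest mm [ 0.2 -4.1 63.2] toolx [-3.0e-04  1.0e+00 -6.8e-03] toolz [ 2.0e-04 -6.8e-03 -1.0e+00] F rest [ 0.3 -6.1 -3.7] T [-1.    0.04  0.04] w 0.030459709120388312
t 22.275 tcp rest mm [ 0.1 -6.5 63.2] toolx [-3.0e-04  1.0e+00 -6.4e-03] toolz [ 2.0e-04 -6.4e-03 -1.0e+00] F rest [-0.9 -5.2 -3.7] T [-0.93  0.01  0.05] w 0.03031761842807844
```

```bash
(python3 -m jog '[[-0.2,-0.8,0,0,0,0,10],[-0.1,-0.5,0,0,0,0,10],[0,0,0,0,0,0,10]]'; python3 -c "
from h import *
toolstate()"
python3 -m jog '[[-0.1,-0.5,0,0,0,0,10],[0,0,0,0,0,0,10]]'; python3 -c "
from h import *
toolstate()") | grep tcp
python3 - <<'E'
from cyl import *
im=arm.get_image('wrist');save(im,'w9.png');s=arm.state();cyl(im,s['tool_pos'],s['eef_rot'])
im=arm.get_image('scene');save(im,'s9.png',(320,170,450,260),6)
E
```

```text
t 22.65 tcp rest mm [ 0.1 -7.7 63.3] toolx [-3.0e-04  1.0e+00 -6.2e-03] toolz [ 3.0e-04 -6.2e-03 -1.0e+00] F rest [-0.8 -5.4 -3.9] T [-0.89  0.06  0.07] w 0.03007988705772461
t 22.9 tcp rest mm [ 0.2 -8.1 63.3] toolx [-3.0e-04  1.0e+00 -5.9e-03] toolz [ 4.0e-04 -5.9e-03 -1.0e+00] F rest [-1.4 -4.6 -4. ] T [-0.89  0.05  0.01] w 0.03072336882988919
axis at x=0 (y,z) mm [ -0.96064806 -11.31497254] slopes deg [-0.07434998 -0.58351488] 10501 end x [48.00914425 69.41900026 69.75296201 69.82435017]
```

View pics/s9.png

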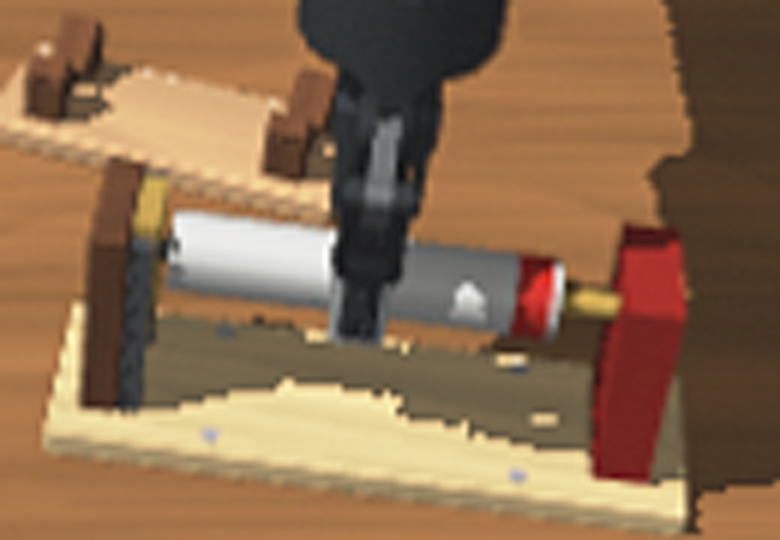

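```bash
(python3 -m jog '[[-0.1,-0.4,0,0,0,0,10],[0,0,0,0,0,0,10]]'; python3 -c "
from h import *
toolstate()") | grep tcp
python3 -m jog '[[0,0,0,0,0,0,35],[0,0,0,0,0,0,40],[0,0,0,0,0,0,55],[0,0,0,0,0,0,60],[0,0,0,0,0,0,60],[0,0,0,0,0,0,60]]' 20; python3 -c "
from h import *
toolstate()"
```

```text
t 23.25 tcp rest mm [ 0.2 -8.1 63.3] toolx [-2.0e-04  1.0e+00 -4.9e-03] toolz [ 6.0e-04 -4.9e-03 -1.0e+00] F rest [-1.4 -4.  -4.2] T [-0.6   0.14  0.08] w 0.030394908096903196
time: 24.0
tool_pos: [0.5065, 0.2388, 0.0632]
eef_rot: [0.776, 0.631, -0.002, 0.002]
force: [0.8, -0.2, -0.0]
gripper_width: 0.0599
t 24.0 tcp rest mm [ 0.2 -8.3 63.2] toolx [ 1.0e-04  1.0e+00 -5.1e-03] toolz [ 6.0e-04 -5.1e-03 -1.0e+00] F rest [ 0.9 -0.  -0. ] T [0.02 0.02 0.03] w 0.05992696182150197
```

```bash
python3 -m jog '[[0,0,5,0,0,0,60],[0,0,15,0,0,0,60],[0,0,30,0,0,0,60],[0,0,40,0,0,0,60],[0,0,50,0,0,0,60],[0,0,0,0,0,0,60],[0,0,0,0,0,0,60]]'; python3 - <<'E'
from fit import *
toolstate()
from scipy.optimize import least_squares
for n in ['scene','side','wrist']:
    im=arm.get_image(n);np.save(n+'10.npy',im,allow_pickle=True)
    save(im,n+'10.png',dict(scene=(320,180,450,260),side=(190,220,310,360),wrist=None)[n],dict(scene=6,side=4,wrist=1)[n])
    rr=(cloud(im)-O)@RF()
    m=(rr[...,1]<.05)&(rr[...,1]>-.07)&(rr[...,2]>.068)&(rr[...,2]<.1)&(abs(rr[...,0])<.017);P=rr[m]
    def res(q):
        a=np.array([q[2],1,q[3]]);a/=np.linalg.norm(a);w=P-np.array([q[0],0,q[1]]);w=w-np.outer(w@a,a);return np.linalg.norm(w,axis=1)-.016
    o=least_squares(res,[0,.075,0,0],loss='soft_l1',f_scale=.001)
    m2=(abs(rr[...,0])<.012)&(rr[...,2]>.084)&(rr[...,2]<.1)&(abs(rr[...,1])<.085); yy=rr[m2][:,1]
    print(n,(o.x*[1e3,1e3,1,1]).round(3),m.sum(),'fixed z',o.x[1]-.098*o.x[3],'x',o.x[0]-.098*o.x[2],'spr z',o.x[1]+.098*o.x[3],'x',o.x[0]+.098*o.x[2],'barrel y',np.percentile(yy,[.5,99.5]))
E
```

```text
time: 24.88
tool_pos: [0.5066, 0.2388, 0.2039]
eef_rot: [0.776, 0.631, -0.001, 0.002]
force: [-0.3, 0.5, -0.0]
gripper_width: 0.06
t 24.875 tcp rest mm [  0.3  -8.3 203.9] toolx [ 0.      1.     -0.0047] toolz [ 0.0015 -0.0047 -1.    ] F rest [-0.4  0.4 -0. ] T [-0.01 -0.03  0.  ] w 0.05999176225725241
scene [-2.9300e-01  7.2431e+01 -3.0000e-03 -7.0000e-03] 588 fixed z 0.07313171683103484 x -4.534774669704534e-05 spr z 0.07173102351396321 x -0.0005409588908148796 barrel y [-0.08362558  0.06458045]
side [ 6.0100e-01  7.3502e+01 -3.0000e-03 -1.0000e-02] 848 fixed z 0.07452215021714298 x 0.0009079940771258375 spr z 0.07248202696186612 x 0.000294474865655602 barrel y [-0.08149888  0.06576076]
wrist [-6.3600e-01  7.5075e+01 -1.0000e-03 -1.2000e-02] 5280 fixed z 0.07629073602836717 x -0.0004960796213569311 spr z 0.07385907207901782 x -0.0007760996824152688 barrel y [-0.08170234  0.06629653]
```

View pics/scene10.png

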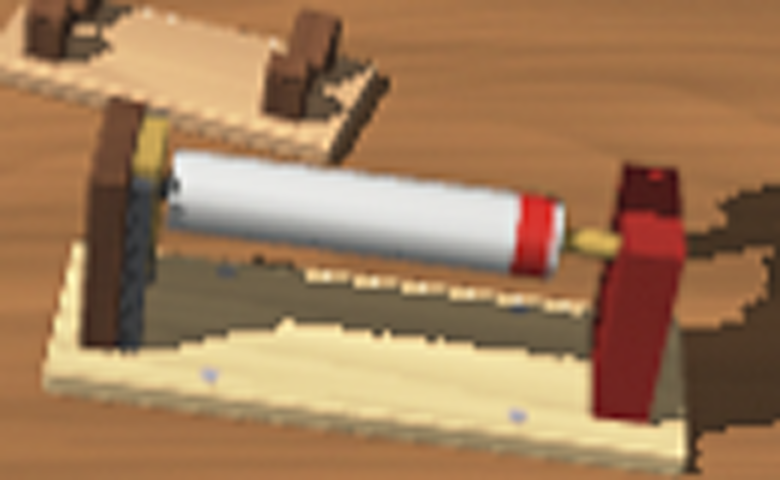

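View pics/wrist10.png

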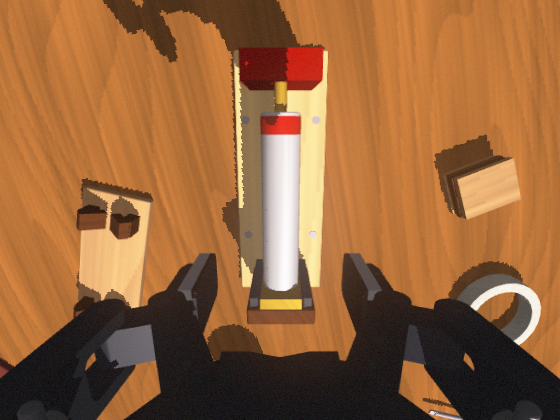

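View pics/side10.png

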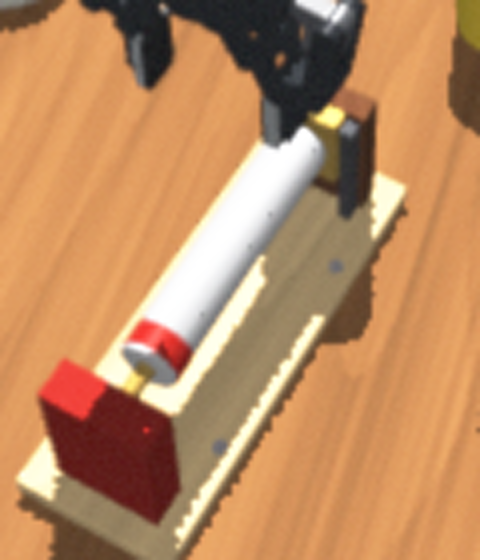

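The roller is seated in all three views: barrel from about -84 to +66 mm in the rest frame, which is where it should lie when home. It is level, centred, and the gripper is well clear. Handing in.

```bash
python3 -c "
from station import arm
print(arm.job_done()); print(arm.state()['time'])"
```

```text
the job is handed in; nothing more can be done
None
the job is handed in; nothing more can be done
```

The roller is out of its cradle and seated in the rest, and I handed the job in after about 25 s of robot time, against the 64 s limit. No verdict was reported.

**What I did:**
- I gripped the roller at mid-barrel and put the brass stub into the red cup with the plain end tilted up about 0.27 rad.
- I pressed the stub in about 21 mm and lowered the plain end in front of the plate. The first try met solid plate, a little off the hole.
- I then felt downwards with a light push until the stub dropped into the hole, eased it home, opened the fingers and backed off upwards.

**Last checks:**
- **Seating:** the barrel runs from about -82/-84 to +66 mm along the rest. By calculation, that puts the plain tip about 8 to 10 mm into its hole (6.5 mm needed) and leaves the stub pressed in about 8 mm.
- **Alignment:** both tips are within 1 mm sideways.
- **Forces:** the highest wrist force I read while the roller touched the rest was about 10 N. I only sampled it between moves, so brief peaks could have been higher.
- **Robot clear:** the wrist force is back near zero and the gripper is about 140 mm above where it let go.
- **Loose items:** none of the four looked disturbed in the pictures, but I did not measure their positions again.

**Disagreements:**
- **Camera heights:** the scene and side cameras read heights about 2 to 3 mm lower than the wrist camera. The brass tip came out at 71.7 to 73.9 mm and the plain tip at 73.1 to 76.3 mm, all within the limits.
- **Slip in the grip:** the roller appeared to pitch about 2° in the fingers during pressing. I could not pin that down exactly, so I found the hole by feel.

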